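Roll-test two printer rollers and reject the one that rocks

ROBOT

A 6-joint arm with a two-finger parallel gripper is mounted at the origin on the work surface. World frame = base frame: x ahead of the robot, y to its left, z up, the work surface at z = 0. Lengths are in m, angles in rad, forces in N, time in s.
With the tool pointing down it reaches from about 0.275 to 0.85 m from the base axis. Payload 5.2 kg.
Tool frame: the origin (TCP) lies midway between the tips of the shut fingers; the grasp point (between the pads) lies 19 mm behind it (robot.hold_point_z is the distance from the TCP to the grasp point, in m); z points along the fingers, y is the direction in which the jaws open and shut (so a half turn about z gives the same grasp; the last joint's range is limited). The gripper opens to 85 mm and grips with 20 to 120 N. Pads are 22 mm wide; open, the fingers measure 114 mm over their backs; the gripper's body (76 mm by 85 mm) begins 54 mm behind the grasp point. The pads swing forward as they close: fully open they stand 13 mm farther back than shut.
Start: joints at [1.136, 0.259, 1.535, -0, 1.348, -0.203], TCP at [0.126, 0.535, 0.231] pointing down, gripper open.
Joint ranges: [-3.14, 3.14], [-0.91, 2.08], [0.19, 2.58], [-1.22, 4.36], [0.22, 2.71], [-3.12, 3.12]. Speed limits (rad/s): [2.57, 2.57, 3.14, 3.14, 3.14, 3.14].

INTERFACE

Orientations are given as a 3x3 rotation matrix whose columns are the frame's x, y, z axes.
In Python, from bench import robot gives the robot as it stands. The module is installed in compiled form; this text tells all that it offers.
- The arm moves only by the shell command python3 -m handwheel 'ROWS' [OPENING] [FORCE]. ROWS is JSON, a list of rows, each a list of 6 numbers: the shift along the tool's x, y, z as a fraction of full scale, then the turn, a rotation vector about the tool's x, y, z as a fraction of full scale. A call has 1 to 10 rows; each row is the pose to reach, as a shift and turn from the pose commanded when the call began, along the tool's axes at that moment; what a row does not reach only later rows make up. Full scale, the value 1, is 10 cm for a shift and 0.5 rad for a turn. A row lasts 1/12 s, in which the tool goes at most 41.7 mm and 7.16 degrees, less where a joint would pass 70% of its speed; a pose out of reach is approached as far as the arm can. A call with a number of a shift or a turn outside -1 to 1 is refused whole. A call with a gripper value outside its range is refused whole. OPENING is the gripper's target within -1 to 1 (shut at 1, half-way at 0, fully open at -1), set as the call begins (- or left out, the last holds). The fingers move at their own pace and stop on an object; FORCE is the grip in N (left out, the last holds). Time passes only in rows, so rows that repeat a pose let the fingers close. It gives the time, the measured TCP pose, the force and the opening at its end, in the units of the state.
- robot.state(): the state, without advancing time (a new reading comes with each control period).
- robot.camera(name): name is "scene" or "top" or "wrist"; returns a dict with "pixels" (480x640x3 uint8, red, green, blue), "depth" (480x640 float32, m along the optical axis (not along the pixel's ray), 0 where there is no reading), "fov_y" (degrees; the focal length in pixels is half the picture's height over the tangent of half this angle, whatever the lens; pixels are square), "cx", "cy" (the principal point, pixels), "k1" (the pictures are not rectified: a ray, as slopes to the right and down, at radius r is drawn at 1 + k1 r^2 times it, then the intrinsics apply), "extrinsics" (4x4, takes a point from camera to world coordinates); the wrist camera has in their place "hand_eye" (4x4, takes a point from camera to tool coordinates, whose origin is the TCP and whose axes are the flange's). Camera axes: x right, y up, looking along -z (the intrinsics and any distortion apply to the point x, -y, -z); pixel columns grow to the right and rows downward; lengths in m; the calibration is good to about 2 mm. A picture is of the moment at which its call begins: read the wrist's pose just before it.
- robot.close_job(): hands the job in, once; it reports no verdict.
Trained networks look in the newest picture that a camera, given by its name, has taken for a name from the list of things; names that differ only in an ending like _2 or _b are one class to them, and where a whole thing is asked for, a point or a joint stands for the part that bears it (a point fixed in the world has none). Each returns a list of dicts, best first, with "p" (0 to 1); they miss things now and then, are a little off and sometimes report something else, mostly with a low value. They report only what shows in the picture. A call takes as long as a camera call. They do not tell look-alikes from the thing itself.
- robot.spot_in(camera, query): "location" ([column, row] in pixels, amid what is visible of it).
- robot.cut_out(camera, query): "region" (480x640 bool, what is visible of it) and "location" ([column, row] in pixels, amid what is visible of it).
The state is a dict: "clock": time; "q": joint angles; "joint_vel": joint speeds; "joint_torque": joint torques, N m; "ee_pos": TCP position; "ee_rot": TCP orientation; "ft_force": force on the tool from outside, world axes, zero at the start; "torque": the same for the moment, N m; "gripper_width": finger opening in m.
Only numpy, scipy, OpenCV 4.12 (cv2) and the standard library are available. Lean on these libraries where they do the work, as an engineer would, in place of code of your own. Each camera call takes 0.05 s, during which the arm holds its last target.

TASK

Two feed rollers out of the printer lie on the metal test plate. Roll each one along the plate, away from the robot, until it is past the yellow line, without lifting it, and see which one rocks up and down instead of running true. When both are past the line, put the one that rocks in the red tray and leave the true one lying on the plate beyond the line.

Things in the scene. Friction and masses are not known exactly. Their poses are not given: they have to be found in the camera images.
- roller_a_axis (a point): middle of the shaft axis of one roller: bright steel shaft 12 mm thick, 128 mm long, two black rubber tyres about 40 mm across and 18 mm wide near its ends with 76 mm of bare shaft between, white hubs, 150 g. y along the shaft; x, z turn with it, z up at the start. Both rollers look alike and lie side by side in either order. One is round: its axis stays 20 mm above the plate.
- roller_b_axis (a point): the same point of the other, look-alike roller. Of the two, one has oval tyres (42 by 36 mm, starts on a flatter side): rolling, its axis rises and falls 18 to 21 mm above the plate; let go, it drops onto a flatter side, up to 15 mm off. Rolling shows which. Pushed by the bare shaft either rolls easily without slipping; let go, the round one stops within a few mm.
- plate: fixed level aluminium test plate 300 x 300 x 12 mm; origin at the centre of its underside, x away from the robot (the way to roll), z up. Thin yellow line across it at x = +25 mm; black stop bar 10 mm high along the far edge, near face at x = +140 mm (a roller's axis reaches about +120). Rollers start with shafts along y, at about y = +75 and -75 mm, x = -95 to -55 mm.
- red_tray: fixed red open tray for rejects, 190 (x) by 150 (y) by 30 mm high, walls and floor 4 mm thick, to the left or right of the plate. Origin at the centre of its underside, x along its longer side, z up. An alike blue tray with small parts stands on the other side and is not for rejects.
Mind the look-alikes: they are no part of the job. What is shaped like the part that bears roller_b_axis but purple is not meant.

How it is judged:
On the way, in this order (a step that is already met when the one before it is completed fails the run):
1. the oval roller rolls on the plate: it turns over its high side (its own x within 40 degrees of vertical) while lying on the plate (angle between roller_a_axis's own x axis and vertical below 0.7 rad and x of roller_a_axis in the frame of plate between -0.15 and 0.15 m and y of roller_a_axis in the frame of plate between -0.15 and 0.15 m and z of roller_a_axis in the frame of plate between 0.02 and 0.038 m), for 0.02 s.
2. both rollers lie on the plate past the yellow line (x of roller_a_axis in the frame of plate between 0.02 and 0.15 m and y of roller_a_axis in the frame of plate between -0.15 and 0.15 m and z of roller_a_axis in the frame of plate between 0.02 and 0.038 m and x of roller_b_axis in the frame of plate between 0.02 and 0.15 m and y of roller_b_axis in the frame of plate between -0.15 and 0.15 m and z of roller_b_axis in the frame of plate between 0.02 and 0.038 m), for 0.2 s.
At the end, for the whole second after the job is handed in: The roller that rocks (oval tyres) lies in the red tray, its middle inside the walls and within 34 mm of the tray's underside; the round roller lies on the plate with its axis past the yellow line (at least 20 mm beyond the plate's centre); both are released and at rest (x of roller_a_axis in the frame of red_tray between -0.09 and 0.09 m and y of roller_a_axis in the frame of red_tray between -0.07 and 0.07 m and z of roller_a_axis in the frame of red_tray between 0 and 0.034 m and x of roller_b_axis in the frame of plate between 0.02 and 0.15 m and y of roller_b_axis in the frame of plate between -0.15 and 0.15 m and z of roller_b_axis in the frame of plate between 0.02 and 0.038 m and linear speed of each of roller_a, roller_b below 0.02 m/s); the robot touches nothing.
It fails at once if the round roller is lifted more than 20 mm off the plate (z of roller_b_axis in the frame of plate above 0.055 m).
It also fails if it takes over 72 s, if anything falls off the work surface, if the arm or the gripper's body presses on something with over 40 N, if the wrist force passes 120 N, or if a joint passes its speed limit or range.

## Working session

There is one attempt and no reset: what is moved stays moved. The work goes in short steps, Python scripts to look and compute and a shell command to move; the robot and the scene stay as the last step left them, time stands still between calls to the robot, and variables do not carry over. Pictures are saved under pics/ and viewed, and the job is handed in when it is done.

```bash
mkdir -p pics
cat > h.py <<'E'
import numpy as np, cv2
from bench import robot
def K(c):
    f=240/np.tan(np.radians(c["fov_y"])/2); return f
def ext(c,st=None):
    if "extrinsics" in c: return np.array(c["extrinsics"])
    T=np.eye(4);T[:3,:3]=st["ee_rot"];T[:3,3]=st["ee_pos"]; return T@np.array(c["hand_eye"])
def rays(c,px):
    f=K(c);px=np.atleast_2d(np.array(px,float))
    M=np.array([[f,0,c["cx"]],[0,f,c["cy"]],[0,0,1]])
    u=cv2.undistortPoints(px.reshape(-1,1,2),M,np.array([c["k1"],0,0,0,0.])).reshape(-1,2)
    return np.c_[u[:,0],-u[:,1],-np.ones(len(u))]
def pts(c,px,T):
    px=np.atleast_2d(px).astype(int); d=c["depth"][px[:,1],px[:,0]]
    r=rays(c,px)*d[:,None]; w=r@T[:3,:3].T+T[:3,3]; return w[d>0]
def onz(c,px,T,z):
    r=rays(c,px)@T[:3,:3].T; o=T[:3,3]; return o+r*((z-o[2])/r[:,2])[:,None]
def save(c,n): cv2.imwrite("pics/"+n+".png",cv2.cvtColor(c["pixels"],cv2.COLOR_RGB2BGR))
def regpts(c,reg,T):
    v,u=np.nonzero(reg); return pts(c,np.c_[u,v],T)
E
python3 - <<'E'
from h import *
for n in ["top","scene"]:
    c=robot.camera(n); save(c,n+"0"); T=ext(c)
    print(n,c["fov_y"],c["k1"],T.round(3).tolist())
    for q in ["roller_a_axis","plate","red_tray"]:
        for r in robot.cut_out(n,q):
            p=regpts(c,r["region"],T)
            print(q,round(r["p"],2),np.round(r["location"]),r["region"].sum(),np.median(p,0).round(3) if len(p) else None,p.min(0).round(3),p.max(0).round(3))
s=robot.state();print(s["clock"],s["ee_pos"],np.round(s["ee_rot"],3).tolist(),s["gripper_width"])
E
```

```text
top 43.587489467530666 -0.09393519489900774 [[0.015, 0.994, -0.106, 0.374], [-1.0, 0.015, 0.002, 0.088], [0.004, 0.106, 0.994, 1.456], [0.0, 0.0, 0.0, 1.0]]
roller_a_axis 0.89 [390. 248.] 518 [ 0.495 -0.095  0.04 ] [ 0.471 -0.159  0.007] [ 0.521 -0.031  0.056]
plate 0.7 [354. 221.] 14450 [ 0.576 -0.012  0.013] [ 0.403 -0.177 -0.008] [0.736 0.156 0.052]
red_tray 0.96 [476. 266.] 5294 [ 0.463 -0.311  0.005] [ 0.356 -0.411 -0.006] [ 0.572 -0.216  0.039]
scene 46.83485514545428 -0.011633873802782855 [[0.845, -0.357, 0.399, 1.051], [0.535, 0.579, -0.615, -0.729], [-0.011, 0.733, 0.68, 0.928], [0.0, 0.0, 0.0, 1.0]]
roller_a_axis 0.8 [258. 294.] 632 [ 0.5   -0.101  0.037] [ 0.473 -0.163  0.011] [ 0.522 -0.03   0.052]
plate 0.6 [310. 294.] 12360 [ 0.591 -0.036  0.013] [ 0.402 -0.18  -0.003] [0.732 0.162 0.053]
red_tray 0.82 [183. 358.] 6706 [ 0.462 -0.311  0.005] [ 0.353 -0.402 -0.003] [ 0.57  -0.222  0.035]
0.4 [0.12630305 0.53520265 0.23116209] [[-0.973, 0.23, -0.0], [0.23, 0.973, -0.0], [0.0, -0.0, -1.0]] 0.08541278737394144
```

View pics/top0.png

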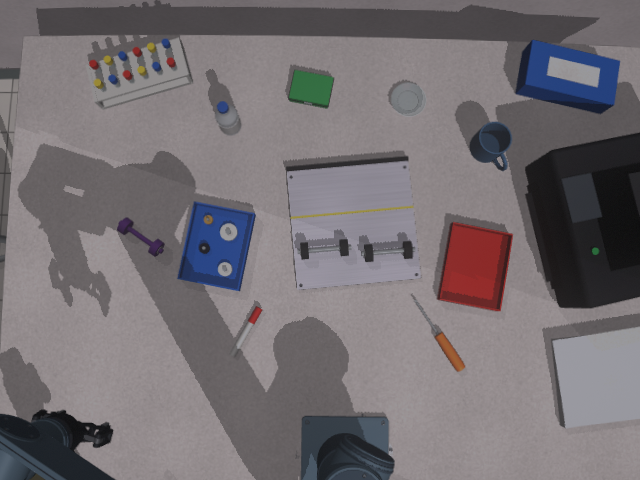

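View pics/scene0.png

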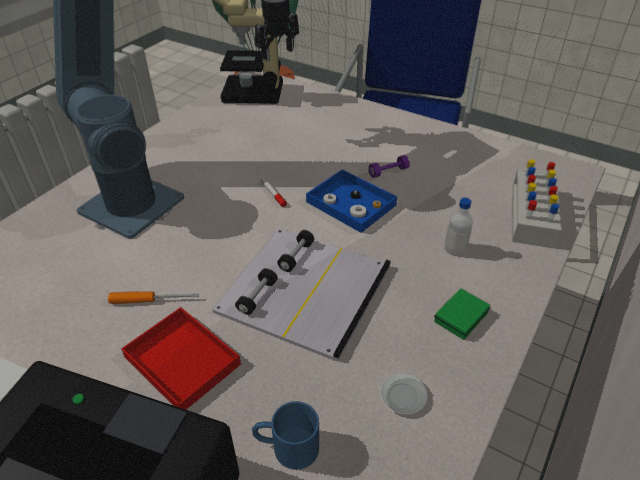

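The top view shows the plate with the rollers at about (325,248) and (388,250) and the yellow line near row 212. The red tray is on the right at (476,266), the blue tray on the left, and the purple look-alike at (140,237). Next I'll work out precise poses.

Run:
```python
from h import *
c=robot.camera("top"); T=ext(c)
cor=onz(c,[(287,170),(407,157),(420.5,278),(298.5,290)],T,0.012); print(cor.round(4).tolist(), cor.mean(0))
print("yl",onz(c,[(291,217),(412,207)],T,0.012).round(4).tolist())
# tyres: dark pixels within plate area
g=c["pixels"].max(2); m=np.zeros_like(g); m[232:270,296:418]=(g[232:270,296:418]<70)
n,l,s,ce=cv2.connectedComponentsWithStats(m)
for i in range(1,n):
    if s[i,4]>40: print(s[i],ce[i].round(1),onz(c,[ce[i]],T,0.038).round(4).tolist())
r=robot.cut_out("top","red_tray")[0]["region"].astype(np.uint8)
cn=max(cv2.findContours(r,0,1)[0],key=cv2.contourArea); w=onz(c,cn.reshape(-1,2),T,0.03)
print(cv2.minAreaRect((w[:,:2]*1000).astype(np.float32)))
im=cv2.resize(c["pixels"][140:320,270:530],(780,540),interpolation=cv2.INTER_CUBIC); cv2.imwrite("pics/crop1.png",im[:,:,::-1])
```

```text
[[0.6932, 0.1499, 0.012], [0.731, -0.145, 0.012], [0.4337, -0.177, 0.012], [0.4007, 0.1166, 0.012]] [ 0.56466665 -0.01387869  0.012     ]
yl [[0.5771, 0.1379, 0.012], [0.6064, -0.1567, 0.012]]
[340 239   9  17 127] [343.6 247.2] [[0.5031, 0.0109, 0.038]]
[402 241  11  18 151] [407.1 249.3] [[0.5002, -0.1403, 0.038]]
[300 243   9  16 119] [304.2 250.5] [[0.4939, 0.1043, 0.038]]
[364 244   9  18 142] [368.3 252.4] [[0.4916, -0.0478, 0.038]]
((463.4669494628906, -305.2720947265625), (158.91249084472656, 194.2099609375), 78.88655853271484)
```

View pics/crop1.png

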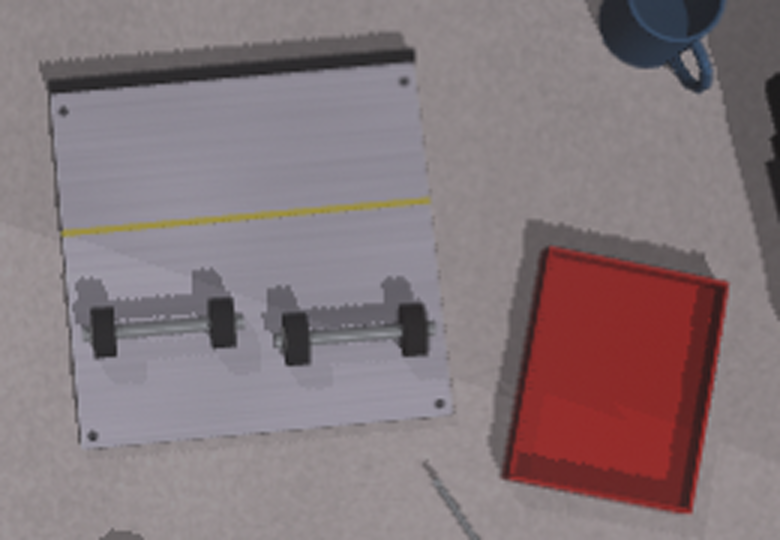

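```bash
cat >> h.py <<'E'
from scipy.spatial.transform import Rotation as Ro
def go(p,yaw=None,st=None):
    "print remaining shift/turn in tool units; yaw=world angle (deg) of tool y, z down"
    st=st or robot.state(); R=np.array(st["ee_rot"]); d=R.T@(np.array(p)-st["ee_pos"])/0.1
    tv=np.zeros(3)
    if yaw is not None:
        a=np.radians(yaw); y=np.array([np.cos(a),np.sin(a),0]); z=np.array([0,0,-1.]); Rt=np.c_[np.cross(y,z),y,z]
        tv=Ro.from_matrix(R.T@Rt).as_rotvec()/0.5
    print("shift",d.round(3),"turn",tv.round(3),"rotmag deg",round(np.degrees(np.linalg.norm(tv)*.5),1))
E
python3 - <<'E'
from h import *
go((0.44,0.05,0.2),5.7)
E
```

```text
shift [-4.168 -4.003  0.313] turn [-0.    -0.     2.479] rotmag deg 71.0
```

```bash
python3 -m handwheel '[[-0.25,-0.24,0,0,0,0.2],[-0.5,-0.48,0,0,0,0.4],[-0.75,-0.72,0,0,0,0.6],[-1,-0.96,0,0,0,0.8],[-1,-0.96,0,0,0,0.8]]' 1
python3 - <<'E'
from h import *
go((0.44,0.05,0.2),5.7)
E
```

```text
clock: 0.92
ee_pos: [0.2039, 0.4149, 0.2313]
ee_rot: [[-0.802, 0.597, 0.001], [0.597, 0.802, -0.003], [-0.003, -0.001, -1.0]]
ft_force: [-0.1, 1.0, -0.1]
gripper_width: 0.0259
shift [-4.072 -1.517  0.326] turn [-0.     0.006  1.663] rotmag deg 47.6
```

```bash
python3 -m handwheel '[[-0.25,-0.1,0,0,0,0.2],[-0.5,-0.2,0,0,0,0.4],[-0.75,-0.3,0,0,0,0.6],[-1,-0.4,0,0,0,0.8],[-1,-0.4,0,0,0,0.8]]'
python3 - <<'E'
from h import *
go((0.44,0.05,0.2),5.7)
E
```

```text
clock: 1.33
ee_pos: [0.2605, 0.3251, 0.2315]
ee_rot: [[-0.507, 0.862, 0.001], [0.862, 0.507, -0.001], [-0.002, 0.0, -1.0]]
ft_force: [0.2, 0.2, -0.1]
gripper_width: -0.0002
shift [-3.281  0.15   0.321] turn [0.002 0.003 0.866] rotmag deg 24.8
```

```bash
python3 -m handwheel '[[-0.25,0.05,0.05,0,0,0.2],[-0.5,0.1,0.1,0,0,0.4],[-0.75,0.1,0.15,0,0,0.6],[-1,0.1,0.2,0,0,0.86],[-1,0.1,0.2,0,0,0.86]]'
python3 - <<'E'
from h import *
go((0.44,0.05,0.2),5.7)
E
```

```text
clock: 1.75
ee_pos: [0.32, 0.2449, 0.2107]
ee_rot: [[-0.102, 0.995, -0.0], [0.995, 0.102, -0.001], [-0.001, -0.0, -1.0]]
ft_force: [-0.5, 1.1, 0.4]
gripper_width: -0.0001
shift [-2.061  0.995  0.109] turn [-0.001  0.003  0.006] rotmag deg 0.2
```

```bash
python3 -m handwheel '[[-0.35,0.15,0,0,0,0],[-0.7,0.3,0,0,0,0],[-1,0.45,0,0,0,0],[-1,0.5,0,0,0,0]]'
python3 -m handwheel '[[-0.35,0.15,0,0,0,0],[-0.7,0.3,0,0,0,0],[-1,0.45,0,0,0,0],[-1.0,0.5,0,0,0,0],[-1.0,0.5,0,0,0,0]]'
python3 - <<'E'
from h import *
s=robot.state(); c=robot.camera("wrist"); save(c,"w1"); T=ext(c,s); np.set_printoptions(suppress=True)
print(s["ee_pos"],np.array(c["hand_eye"]).round(3).tolist())
for q in ["roller_a_axis"]:
  for r in robot.cut_out("wrist",q):
    p=regpts(c,r["region"],T); print(round(r["p"],2),np.round(r["location"]),len(p),np.percentile(p,[2,50,98],axis=0).round(4).tolist())
E
```

```text
clock: 2.08
ee_pos: [0.3818, 0.1501, 0.2118]
ee_rot: [[-0.108, 0.994, 0.002], [0.994, 0.108, -0.001], [-0.002, 0.002, -1.0]]
ft_force: [0.0, 0.3, 0.5]
gripper_width: -0.0002
clock: 2.5
ee_pos: [0.4412, 0.0591, 0.2113]
ee_rot: [[-0.108, 0.994, 0.001], [0.994, 0.108, 0.001], [0.001, 0.001, -1.0]]
ft_force: [-0.3, -0.4, 1.0]
gripper_width: -0.0001
[0.44124286 0.05908056 0.21133789] [[-0.0, 0.963, 0.269, 0.068], [1.0, 0.0, 0.001, 0.001], [0.001, 0.269, -0.963, -0.142], [0.0, 0.0, 0.0, 1.0]]
0.76 [370. 322.] 373 [[0.4901, -0.0524, 0.0176], [0.5016, -0.0394, 0.0362], [0.5099, -0.0322, 0.0468]]
```

View pics/w1.png

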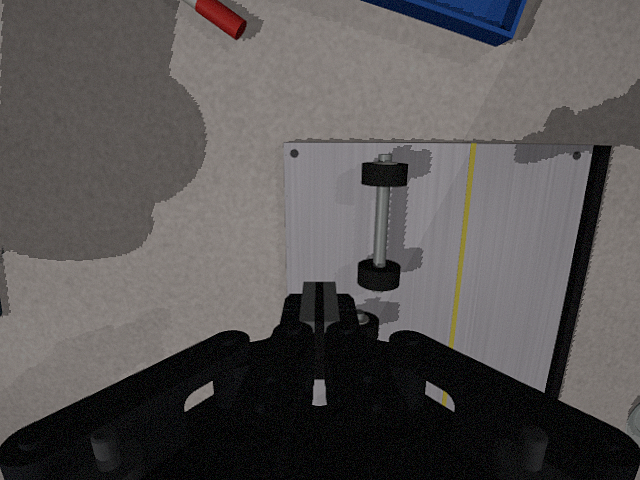

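The wrist view shows the left roller upright at about (382,220) and the yellow line at about column 465. The right roller is hidden behind the fingers. I'll measure shaft and tyre height from depth.

```bash
cat >> h.py <<'E'
def heights(c,T,ax,ang=0.102,verbose=True):
    """profile in plate-aligned frame around roller axis point ax (x,y)."""
    v,u=np.mgrid[0:480:1,0:640:1]; p=np.c_[u.ravel(),v.ravel()]
    w=pts(c,p,T); ex=np.array([np.cos(ang),np.sin(ang)]);ey=np.array([-ex[1],ex[0]])
    d=w[:,:2]-np.array(ax); a=d@ex;b=d@ey;z=w[:,2]
    out=[]
    near=(abs(a)<.05)&(abs(b)<.075)
    pl=near&(abs(a)>.035)&(z>0)&(z<.025); print("plate z",np.median(z[pl]).round(4),pl.sum())
    for n,m in (("shaft",(abs(b)<.03)),("tyre+",(b>.04)&(b<.055)),("tyre-",(b<-.04)&(b>-.055))):
        k=m&(abs(a)<.03)&(z>.025)&(z<.07)
        if k.sum()>5: print(n,k.sum(),"a-range",np.percentile(a[k],[1,50,99]).round(4),"z top",np.percentile(z[k],[50,90,98]).round(4))
E
python3 - <<'E'
from h import *
s=robot.state(); c=robot.camera("wrist"); T=ext(c,s)
heights(c,T,(0.4985,0.0576))
c=robot.camera("top"); T=ext(c)
heights(c,T,(0.4985,0.0576)); heights(c,T,(0.496,-.094))
E
```

```text
plate z 0.0115 4515
shaft 866 a-range [-0.0059 -0.001   0.0057] z top [0.0364 0.0379 0.0385]
tyre+ 862 a-range [-0.0194 -0.0027  0.019 ] z top [0.0486 0.0515 0.0524]
tyre- 660 a-range [-0.0201 -0.0036  0.0178] z top [0.0488 0.0512 0.052 ]
plate z 0.0131 57
plate z 0.0131 556
shaft 128 a-range [-0.0057 -0.0003  0.006 ] z top [0.0354 0.0402 0.0422]
tyre- 113 a-range [-0.0211 -0.001   0.0201] z top [0.0465 0.0516 0.0536]
```

Left tops: tyre about 40.5 mm and shaft axis about 20.5 mm above the plate, so it looks round. Rolling will confirm that. I'll straddle the bare shaft with half-open fingers so it can't run away.

```bash
python3 - <<'E'
from h import *
go((0.4985,0.0576,0.10),5.85)
E
python3 -m handwheel '[[0.0,0.2,0.3,0,0,0],[0.0,0.4,0.6,0,0,0],[0.0,0.57,0.9,0,0,0],[0.0,0.57,1,0,0,0],[0.0,0.57,1,0,0,0],[0.0,0.57,1,0,0,0]]' 0
python3 - <<'E'
from h import *
go((0.4985,0.0576,0.018),5.85)
print(robot.state()["gripper_width"])
E
```

```text
shift [-0.097  0.59   1.112] turn [-0.001 -0.001  0.019] rotmag deg 0.5
clock: 3.2
ee_pos: [0.495, 0.0661, 0.1114]
ee_rot: [[-0.11, 0.994, -0.002], [0.994, 0.11, 0.0], [0.0, -0.002, -1.0]]
ft_force: [-0.7, 0.7, 0.4]
gripper_width: 0.0427
shift [-0.089  0.027  0.934] turn [-0.004 -0.001  0.017] rotmag deg 0.5
0.04265909285033269
```

```bash
python3 -m handwheel '[[-0.09,0.03,0.25,0,0,0.01],[-0.09,0.03,0.5,0,0,0.01],[-0.09,0.03,0.7,0,0,0.01],[-0.09,0.03,0.85,0,0,0.01],[-0.09,0.03,0.93,0,0,0.01],[-0.09,0.03,0.93,0,0,0.01]]'
python3 - <<'E'
from h import *
s=robot.state(); c=robot.camera("wrist"); save(c,"w2"); print(s["ft_force"])
go((0.4985,0.0576,0.018),5.85)
a=np.array([np.cos(.102),np.sin(.102)]); t=s["ee_pos"][:2]+a*.03
E
```

```text
clock: 3.7
ee_pos: [0.4997, 0.0567, 0.0186]
ee_rot: [[-0.104, 0.995, -0.001], [0.995, 0.104, 0.0], [0.0, -0.001, -1.0]]
ft_force: [0.0, -0.2, 1.3]
gripper_width: 0.0425
[ 0.01405996 -0.20939943  1.34392702]
shift [ 0.011 -0.018  0.014] turn [0.002 0.    0.004] rotmag deg 0.1
```

View pics/w2.png

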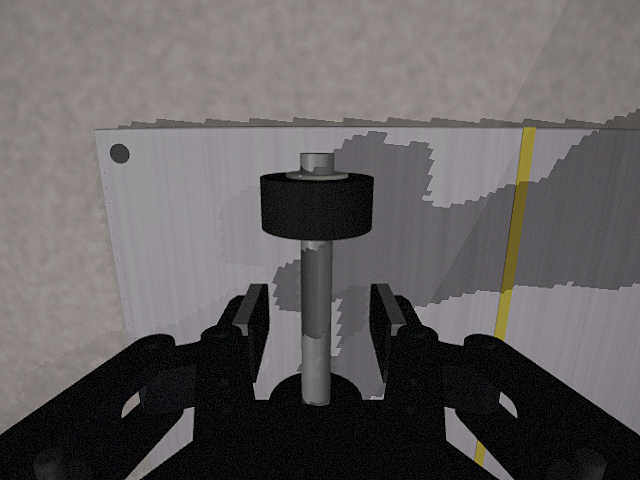

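The shaft sits centred between the fingers at about column 316. I'll push along tool +y with stops to measure.

```bash
cat > m.py <<'E'
from h import *
import sys
s=robot.state(); c=robot.camera("wrist"); T=ext(c,s)
a=np.array([np.cos(.102),np.sin(.102)]); tip=np.array(s["ee_pos"])
# find roller offset along a by shaft pixels
heights(c,T,tip[:2]+a*float(sys.argv[1])/1000)
d=(tip[:2]-[0.565,-0.014]); print("tool in plate",(d@a).round(4),(d@[-a[1],a[0]]).round(4),"F",np.round(s["ft_force"],1))
if len(sys.argv)>2: save(c,sys.argv[2])
E
python3 -m handwheel '[[0.01,0.1,0.01,0,0,0],[0.01,0.17,0.01,0,0,0],[0.01,0.23,0.01,0,0,0],[0.01,0.3,0.01,0,0,0],[0.01,0.3,0.01,0,0,0]]'; python3 m.py -15
python3 -m handwheel '[[0,0.07,0,0,0,0],[0,0.14,0,0,0,0],[0,0.2,0,0,0,0],[0,0.2,0,0,0,0]]'; python3 m.py -15
python3 -m handwheel '[[0,0.07,0,0,0,0],[0,0.14,0,0,0,0],[0,0.2,0,0,0,0],[0,0.2,0,0,0,0]]'; python3 m.py -15 w3
```

```text
clock: 4.17
ee_pos: [0.5327, 0.0606, 0.0181]
ee_rot: [[-0.104, 0.995, 0.003], [0.995, 0.104, -0.0], [-0.001, 0.003, -1.0]]
ft_force: [-0.7, -0.1, 0.5]
gripper_width: 0.0425
plate z 0.0115 14130
shaft 7927 a-range [-0.0276  0.0113  0.0219] z top [0.0374 0.0653 0.0691]
tyre+ 5045 a-range [-0.0021  0.0143  0.0296] z top [0.0496 0.0516 0.0522]
tyre- 33 a-range [-0.0026  0.0243  0.0292] z top [0.0275 0.0301 0.0306]
tool in plate -0.0246 0.0775 F [-0.7 -0.1  0.5]
clock: 4.55
ee_pos: [0.5518, 0.0626, 0.0175]
ee_rot: [[-0.104, 0.995, 0.002], [0.995, 0.104, -0.0], [-0.0, 0.002, -1.0]]
ft_force: [0.5, -0.2, 0.2]
gripper_width: 0.0428
plate z 0.0116 13666
shaft 8136 a-range [-0.0277  0.0137  0.0245] z top [0.0374 0.0652 0.0692]
tyre+ 4735 a-range [0.0003 0.0156 0.0297] z top [0.0498 0.0516 0.0522]
tyre- 49 a-range [-0.0001  0.0106  0.0298] z top [0.0274 0.0294 0.0304]
tool in plate -0.0053 0.0776 F [ 0.5 -0.2  0.2]
clock: 4.93
ee_pos: [0.5718, 0.0647, 0.0176]
ee_rot: [[-0.104, 0.995, 0.002], [0.995, 0.104, -0.0], [-0.0, 0.002, -1.0]]
ft_force: [0.8, -0.1, 0.1]
gripper_width: 0.043
plate z 0.0115 14960
shaft 8026 a-range [-0.0279 -0.0035  0.0069] z top [0.0374 0.0653 0.0691]
tyre+ 5757 a-range [-0.0168  0.0028  0.0204] z top [0.0489 0.0516 0.0522]
tyre- 93 a-range [-0.0121  0.0136  0.0197] z top [0.0279 0.0315 0.0322]
tool in plate 0.0147 0.0776 F [ 0.8 -0.1  0.1]
```

View pics/w3.png

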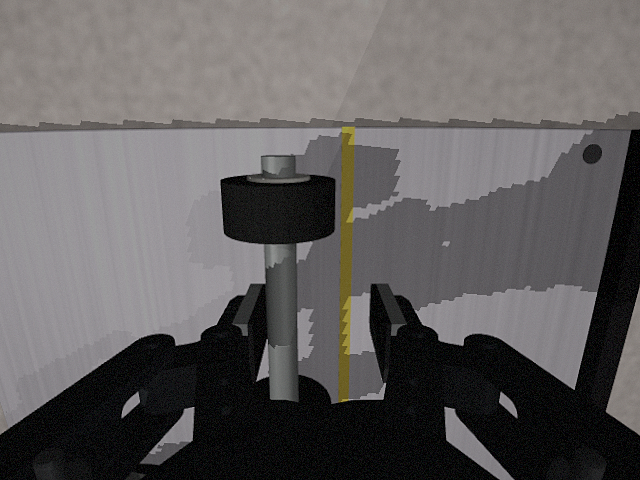

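The tyre top stays at 0.0522 through the roll, so the left roller is round. Pushing it past the line.

```bash
python3 -m handwheel '[[0,0.07,0,0,0,0],[0,0.14,0,0,0,0],[0,0.21,0,0,0,0],[0,0.28,0,0,0,0],[0,0.28,0,0,0,0]]'; python3 m.py -15
python3 -m handwheel '[[0,0.07,0,0,0,0],[0,0.14,0,0,0,0],[0,0.21,0,0,0,0],[0,0.28,0,0,0,0],[0,0.34,0,0,0,0],[0,0.4,0,0,0,0],[0,0.45,0,0,0,0],[0,0.47,0,0,0,0],[0,0.47,0,0,0,0]]'; python3 m.py -15 w4
```

```text
clock: 5.4
ee_pos: [0.5998, 0.0677, 0.0175]
ee_rot: [[-0.104, 0.995, 0.002], [0.995, 0.104, -0.0], [-0.0, 0.002, -1.0]]
ft_force: [0.6, 0.2, 0.6]
gripper_width: 0.0428
plate z 0.0115 15024
shaft 8082 a-range [-0.0278  0.0011  0.0117] z top [0.0374 0.0654 0.0691]
tyre+ 5728 a-range [-0.0121  0.0072  0.0251] z top [0.0489 0.0515 0.0521]
tyre- 159 a-range [-0.0117  0.0157  0.0252] z top [0.0278 0.0309 0.0319]
tool in plate 0.0429 0.0777 F [0.6 0.2 0.6]
clock: 6.2
ee_pos: [0.645, 0.0726, 0.0172]
ee_rot: [[-0.104, 0.995, 0.0], [0.995, 0.104, -0.0], [-0.0, 0.0, -1.0]]
ft_force: [0.0, 0.3, 0.6]
gripper_width: 0.0428
plate z 0.0116 15032
shaft 8083 a-range [-0.028   0.005   0.0157] z top [0.0373 0.0655 0.0692]
tyre+ 5838 a-range [-0.0082  0.0108  0.029 ] z top [0.0485 0.0514 0.0521]
tyre- 320 a-range [-0.0092  0.0175  0.0288] z top [0.0272 0.0294 0.031 ]
tool in plate 0.0884 0.078 F [0.  0.3 0.6]
```

View pics/w4.png

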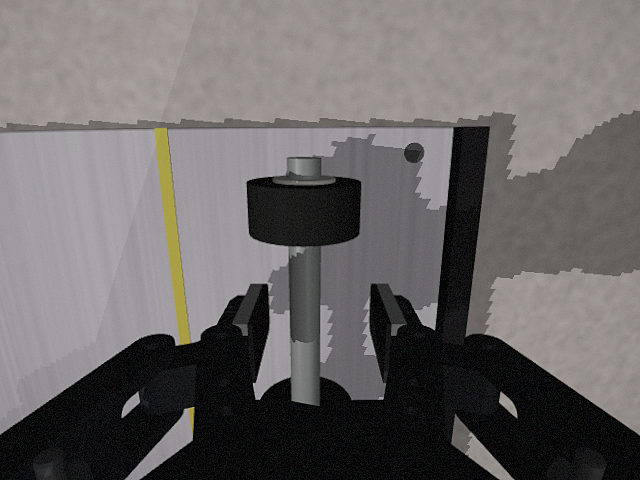

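The round roller is at plate x of about +0.083, past the line and between the pads without touching. Lift off and go to the right one.

```bash
python3 -m handwheel '[[0,0,-0.2,0,0,0],[0,0,-0.5,0,0,0],[0,0,-0.8,0,0,0],[0,0,-1,0,0,0],[0,0,-1,0,0,0]]'
python3 - <<'E'
from h import *
go((0.496,-0.094,0.115),5.6)
E
```

```text
clock: 6.67
ee_pos: [0.6473, 0.0724, 0.123]
ee_rot: [[-0.104, 0.995, 0.009], [0.995, 0.104, -0.001], [-0.001, 0.009, -1.0]]
ft_force: [1.2, 0.1, 0.7]
gripper_width: 0.0428
shift [-1.498 -1.678  0.067] turn [0.018 0.003 0.013] rotmag deg 0.6
```

```bash
python3 -m handwheel '[[-0.25,-0.28,0,0,0,0],[-0.5,-0.56,0,0,0,0],[-0.7,-0.8,0,0,0,0],[-0.8,-0.9,0,0,0,0],[-0.8,-0.9,0,0,0,0]]'
python3 -m handwheel '[[-0.25,-0.28,0,0,0,0],[-0.5,-0.56,0,0,0,0],[-0.68,-0.75,0,0,0,0],[-0.68,-0.75,0,0,0,0],[-0.68,-0.75,0,0,0,0]]'
python3 - <<'E'
from h import *
s=robot.state(); c=robot.camera("wrist"); save(c,"w5"); T=ext(c,s)
heights(c,T,(0.496,-0.094))
go((0.496,-0.094,0.018),5.6)
E
```

```text
clock: 7.08
ee_pos: [0.5609, -0.0181, 0.1168]
ee_rot: [[-0.101, 0.995, -0.002], [0.995, 0.101, -0.0], [0.0, -0.002, -1.0]]
ft_force: [-0.5, 1.2, 0.3]
gripper_width: 0.0424
clock: 7.5
ee_pos: [0.4962, -0.0921, 0.1174]
ee_rot: [[-0.101, 0.995, 0.001], [0.995, 0.101, 0.0], [0.0, 0.001, -1.0]]
ft_force: [0.7, -0.3, 0.3]
gripper_width: 0.0422
plate z 0.0115 6926
shaft 1614 a-range [-0.0063 -0.0002  0.0056] z top [0.0345 0.0358 0.0364]
tyre+ 1711 a-range [-0.0197 -0.      0.0201] z top [0.0456 0.0479 0.0486]
tyre- 1726 a-range [-0.02    0.0004  0.0195] z top [0.0439 0.0475 0.0482]
shift [-0.024 -0.012  0.994] turn [ 0.003 -0.001  0.01 ] rotmag deg 0.3
```

View pics/w5.png

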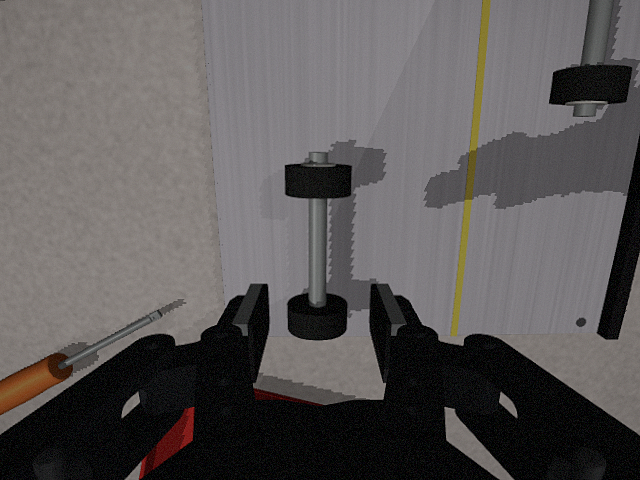

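The right roller's tyre top is about 37 mm and its axis about 18.5 mm above the plate, which fits the oval one on a flat. The round roller is at rest at (590,90). Now roll this one.

```bash
python3 -m handwheel '[[-0.02,-0.01,0.3,0,0,0],[-0.02,-0.01,0.6,0,0,0],[-0.02,-0.01,0.8,0,0,0],[-0.02,-0.01,0.92,0,0,0],[-0.02,-0.01,0.99,0,0,0],[-0.02,-0.01,0.99,0,0,0]]'; python3 m.py 0
python3 -m handwheel '[[0,0.08,0,0,0,0],[0,0.14,0,0,0,0],[0,0.2,0,0,0,0],[0,0.26,0,0,0,0],[0,0.3,0,0,0,0],[0,0.3,0,0,0,0]]'; python3 m.py -10 w6
python3 -m handwheel '[[0,0.04,0,0,0,0],[0,0.08,0,0,0,0],[0,0.12,0,0,0,0],[0,0.12,0,0,0,0]]'; python3 m.py -10
python3 -m handwheel '[[0,0.05,0,0,0,0],[0,0.1,0,0,0,0],[0,0.15,0,0,0,0],[0,0.15,0,0,0,0]]'; python3 m.py -10 w7
```

```text
clock: 8.05
ee_pos: [0.495, -0.0925, 0.0167]
ee_rot: [[-0.105, 0.994, -0.002], [0.994, 0.105, 0.001], [0.002, -0.002, -1.0]]
ft_force: [0.1, 0.1, 0.2]
gripper_width: 0.0426
plate z 0.0115 13563
shaft 9406 a-range [-0.0293  0.0004  0.0288] z top [0.0358 0.0619 0.0685]
tyre+ 5377 a-range [-0.0183  0.001   0.0207] z top [0.0452 0.0477 0.0484]
tyre- 154 a-range [-0.0192 -0.0062  0.0191] z top [0.0258 0.0269 0.028 ]
tool in plate -0.0776 -0.0709 F [0.1 0.1 0.2]
clock: 8.6
ee_pos: [0.5263, -0.0909, 0.0188]
ee_rot: [[-0.104, 0.995, 0.002], [0.995, 0.104, -0.001], [-0.001, 0.002, -1.0]]
ft_force: [0.7, 0.2, 0.2]
gripper_width: 0.0425
plate z 0.0115 13910
shaft 7627 a-range [-0.0285 -0.0078  0.0021] z top [0.0376 0.0638 0.0688]
tyre+ 5649 a-range [-0.0215 -0.0025  0.0155] z top [0.0486 0.052  0.0527]
tyre- 445 a-range [-0.0171  0.0072  0.0155] z top [0.0284 0.0315 0.0327]
tool in plate -0.0463 -0.0726 F [0.7 0.2 0.2]
clock: 8.98
ee_pos: [0.5378, -0.0897, 0.0185]
ee_rot: [[-0.104, 0.995, 0.001], [0.995, 0.104, -0.0], [-0.0, 0.001, -1.0]]
ft_force: [-1.0, -0.2, 1.0]
gripper_width: 0.0427
plate z 0.0116 13949
shaft 7666 a-range [-0.0284 -0.006   0.004 ] z top [0.0383 0.0637 0.0687]
tyre+ 5383 a-range [-0.0179 -0.0004  0.0157] z top [0.0505 0.0535 0.0541]
tyre- 432 a-range [-0.0171  0.0073  0.0155] z top [0.028  0.0312 0.0323]
tool in plate -0.0348 -0.0725 F [-1.  -0.2  1. ]
clock: 9.37
ee_pos: [0.5531, -0.0881, 0.0185]
ee_rot: [[-0.104, 0.995, 0.002], [0.995, 0.104, -0.0], [-0.001, 0.001, -1.0]]
ft_force: [-0.3, -0.2, 0.2]
gripper_width: 0.0428
plate z 0.0115 13928
shaft 7547 a-range [-0.0284  0.0058  0.0162] z top [0.0361 0.0638 0.0688]
tyre+ 5472 a-range [-0.0085  0.0109  0.0294] z top [0.0462 0.0489 0.0495]
tyre- 466 a-range [-0.0099  0.0038  0.0296] z top [0.0274 0.0293 0.0307]
tool in plate -0.0194 -0.0725 F [-0.3 -0.2  0.2]
```

View pics/w7.png

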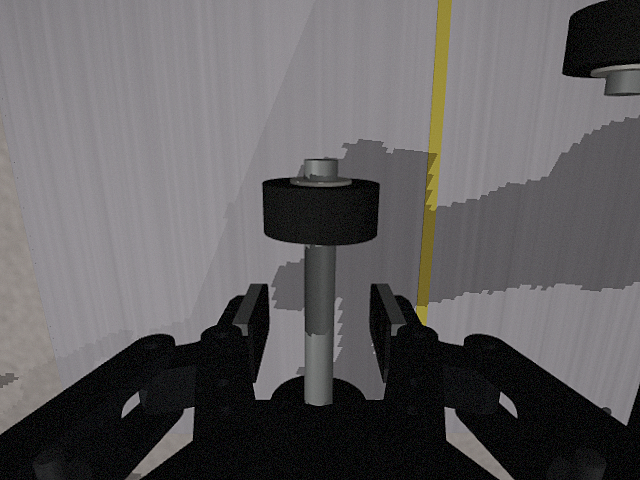

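It rocked: tyre top 37, then 42.5, then 38 mm. The right one is the oval roller, and I'll take it on past the line.

```bash
python3 -m handwheel '[[0,0.1,0,0,0,0],[0,0.17,0,0,0,0],[0,0.24,0,0,0,0],[0,0.31,0,0,0,0],[0,0.38,0,0,0,0],[0,0.45,0,0,0,0],[0,0.52,0,0,0,0],[0,0.55,0,0,0,0]]'; python3 m.py -10
python3 -m handwheel '[[0,0.07,0,0,0,0],[0,0.14,0,0,0,0],[0,0.21,0,0,0,0],[0,0.28,0,0,0,0],[0,0.35,0,0,0,0],[0,0.42,0,0,0,0],[0,0.46,0,0,0,0],[0,0.46,0,0,0,0],[0,0.46,0,0,0,0],[0,0.46,0,0,0,0]]'; python3 m.py 0 w8
```

```text
clock: 10.08
ee_pos: [0.6077, -0.0822, 0.0184]
ee_rot: [[-0.104, 0.995, 0.001], [0.995, 0.104, -0.0], [-0.0, 0.001, -1.0]]
ft_force: [0.3, -0.4, 0.3]
gripper_width: 0.0427
plate z 0.0115 13967
shaft 7658 a-range [-0.0284 -0.0054  0.0046] z top [0.0381 0.0637 0.0686]
tyre+ 5236 a-range [-0.0172  0.0007  0.017 ] z top [0.0501 0.0532 0.0539]
tyre- 362 a-range [-0.0174  0.0079  0.0157] z top [0.0274 0.0303 0.0312]
tool in plate 0.0355 -0.0722 F [ 0.3 -0.4  0.3]
clock: 10.97
ee_pos: [0.6517, -0.0774, 0.0181]
ee_rot: [[-0.104, 0.995, -0.001], [0.995, 0.104, 0.0], [0.0, -0.001, -1.0]]
ft_force: [-0.2, -0.2, -1.1]
gripper_width: 0.0426
plate z 0.0115 12479
shaft 9241 a-range [-0.0293 -0.0139  0.0287] z top [0.0376 0.0612 0.0684]
tyre+ 5141 a-range [-0.0295 -0.0126  0.0052] z top [0.0477 0.0512 0.0519]
tyre- 307 a-range [-0.0269 -0.0027  0.0048] z top [0.0272 0.0296 0.0307]
tool in plate 0.0798 -0.0719 F [-0.2 -0.2 -1.1]
```

View pics/w8.png

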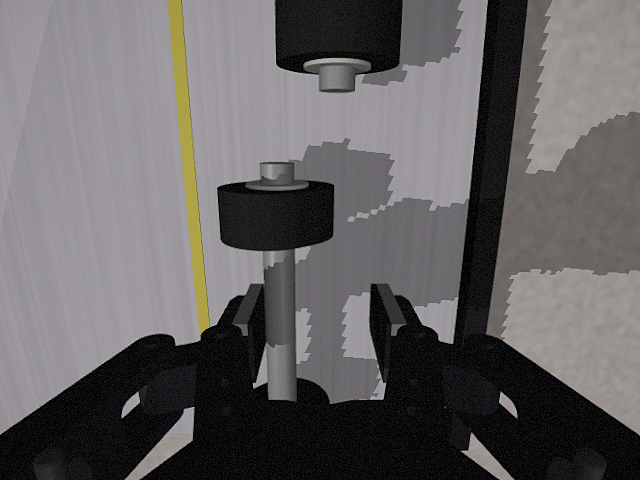

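Both rollers are past the line: oval at about +0.067, round at about +0.083. Centre on the shaft, pause, and grip.

```bash
python3 -m handwheel '[[0,-0.06,0.0,0,0,0],[0,-0.12,0.02,0,0,0],[0,-0.12,0.03,0,0,0],[0,-0.12,0.03,0,0,0],[0,-0.12,0.03,0,0,0]]'; python3 m.py 0
python3 -m handwheel '[[0,0,0,0,0,0],[0,0,0,0,0,0],[0,0,0,0,0,0],[0,0,0,0,0,0],[0,0,0,0,0,0],[0,0,0,0,0,0],[0,0,0,0,0,0],[0,0,0,0,0,0]]' 1 50; python3 m.py 0 w9
```

```text
clock: 11.43
ee_pos: [0.6399, -0.0788, 0.0153]
ee_rot: [[-0.104, 0.995, -0.0], [0.995, 0.104, 0.0], [0.0, -0.0, -1.0]]
ft_force: [-1.0, -0.3, -0.2]
gripper_width: 0.0427
plate z 0.0116 12893
shaft 9491 a-range [-0.0293 -0.014   0.0289] z top [0.0359 0.0626 0.0686]
tyre+ 5280 a-range [-0.0295 -0.0121  0.0057] z top [0.0457 0.0479 0.0486]
tyre- 143 a-range [-0.0242 -0.0006  0.0053] z top [0.0262 0.0277 0.0285]
tool in plate 0.068 -0.0721 F [-1.  -0.3 -0.2]
clock: 12.15
ee_pos: [0.6404, -0.0788, 0.0155]
ee_rot: [[-0.104, 0.995, 0.001], [0.995, 0.104, -0.0], [-0.0, 0.001, -1.0]]
ft_force: [-0.2, -0.0, 2.6]
gripper_width: 0.0105
plate z 0.0116 15264
shaft 11756 a-range [-0.0285  0.0006  0.0285] z top [0.0464 0.0674 0.0697]
tyre+ 5628 a-range [-0.0177  0.0003  0.0194] z top [0.0483 0.0519 0.0526]
tyre- 43 a-range [-0.0084 -0.0057  0.0099] z top [0.0259 0.0267 0.0273]
tool in plate 0.0684 -0.0721 F [-0.2 -0.   2.6]
```

View pics/w9.png

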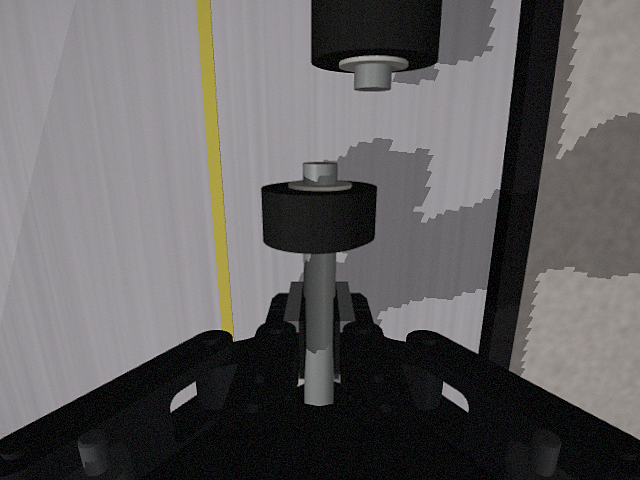

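Gripped at 10.5 mm width. Lift.

```bash
python3 -m handwheel '[[0,0,-0.1,0,0,0],[0,0,-0.3,0,0,0],[0,0,-0.6,0,0,0],[0,0,-0.85,0,0,0],[0,0,-1,0,0,0],[0,0,-1,0,0,0]]'
python3 - <<'E'
from h import *
s=robot.state(); print(np.round(s["q"],3)); c=robot.camera("wrist"); save(c,"w10")
c=robot.camera("top"); T=ext(c); save(c,"top2")
r=robot.cut_out("top","red_tray")[0]["region"].astype(np.uint8)
cn=max(cv2.findContours(r,0,1)[0],key=cv2.contourArea); w=onz(c,cn.reshape(-1,2),T,0.03)
print(cv2.minAreaRect((w[:,:2]*1000).astype(np.float32)))
# corners typed from crop1 (x/3+270, y/3+140)
cc=np.array([(549,249),(727,284),(692,511),(506,477)])/3+[270,140]; w=onz(c,cc,T,.03); print(w.round(3).tolist(),w.mean(0))
E
```

```text
clock: 12.7
ee_pos: [0.6425, -0.0793, 0.12]
ee_rot: [[-0.104, 0.995, 0.007], [0.995, 0.104, -0.002], [-0.003, 0.007, -1.0]]
ft_force: [0.3, -0.7, -1.2]
gripper_width: 0.0103
[-0.295  0.512  1.438  0.     1.185 -0.399]
((462.98114013671875, -306.3365783691406), (158.87496948242188, 195.69378662109375), 79.85980224609375)
[[0.566, -0.253, 0.03], [0.54, -0.398, 0.03], [0.358, -0.367, 0.03], [0.384, -0.217, 0.03]] [ 0.46206142 -0.30872812  0.03      ]
```

View pics/w10.png

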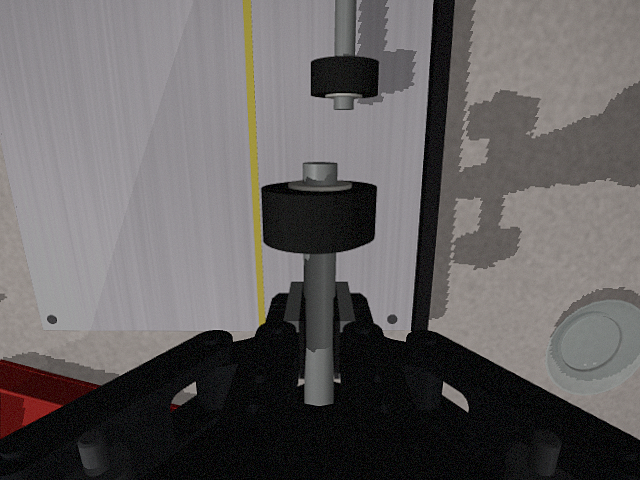

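View pics/top2.png

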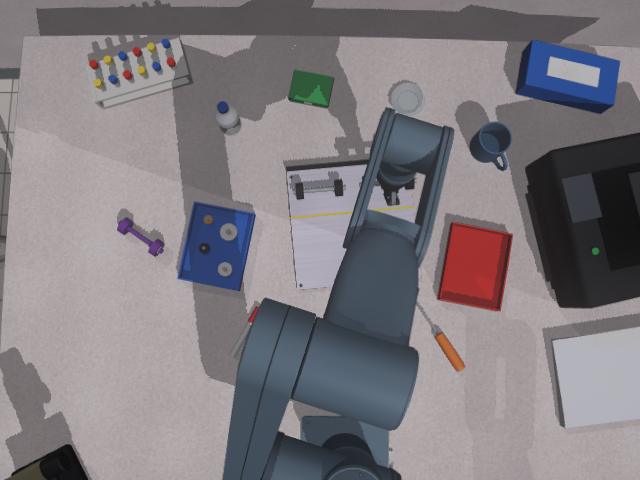

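Held level, and the round roller is still on the plate at (318,187). Tray centre is (0.462,-0.308), long axis about -10°. Carry and turn.

```bash
python3 -m handwheel '[[-0.2,-0.2,0,0,0,-0.15],[-0.45,-0.4,0,0,0,-0.4],[-0.7,-0.6,0,0,0,-0.65],[-0.9,-0.8,0,0,0,-0.86],[-1,-0.9,0,0,0,-0.95],[-1,-0.9,0,0,0,-0.95]]'
python3 - <<'E'
from h import *
go((0.462,-0.308,0.12),79.6)
E
```

```text
clock: 13.35
ee_pos: [0.5579, -0.1894, 0.1131]
ee_rot: [[-0.546, 0.838, -0.005], [0.838, 0.546, 0.001], [0.004, -0.003, -1.0]]
ft_force: [-0.8, -0.1, -1.9]
gripper_width: 0.0099
shift [-0.469 -1.451 -0.066] turn [-0.003 -0.01  -1.623] rotmag deg 46.5
```

```bash
python3 -m handwheel '[[-0.1,-0.25,0,0,0,-0.24],[-0.2,-0.5,0,0,0,-0.48],[-0.3,-0.75,0,0,0,-0.72],[-0.4,-1,0,0,0,-0.95],[-0.4,-1,0,0,0,-0.95]]'
python3 - <<'E'
from h import *
go((0.462,-0.308,0.12),79.6)
E
```

```text
clock: 13.77
ee_pos: [0.4967, -0.2783, 0.1137]
ee_rot: [[-0.871, 0.491, -0.003], [0.491, 0.871, 0.0], [0.003, -0.001, -1.0]]
ft_force: [0.3, 0.7, -1.3]
gripper_width: 0.01
shift [ 0.156 -0.43  -0.062] turn [-0.002 -0.006 -0.664] rotmag deg 19.0
```

```bash
python3 -m handwheel '[[0.05,-0.15,0,0,0,-0.22],[0.1,-0.3,0,0,0,-0.44],[0.15,-0.43,0,0,0,-0.66],[0.15,-0.43,0,0,0,-0.66],[0.15,-0.43,0,0,0,-0.66]]'
python3 - <<'E'
from h import *
go((0.462,-0.308,0.010),79.6)
s=robot.state(); c=robot.camera("wrist"); save(c,"w11"); c=robot.camera("scene"); save(c,"s11")
E
```

```text
clock: 14.18
ee_pos: [0.4648, -0.3048, 0.1142]
ee_rot: [[-0.982, 0.191, -0.001], [0.191, 0.982, 0.002], [0.001, 0.002, -1.0]]
ft_force: [-0.1, 0.9, -1.6]
gripper_width: 0.0097
shift [ 0.02  -0.038  1.042] turn [ 0.003 -0.003 -0.021] rotmag deg 0.6
```

View pics/w11.png

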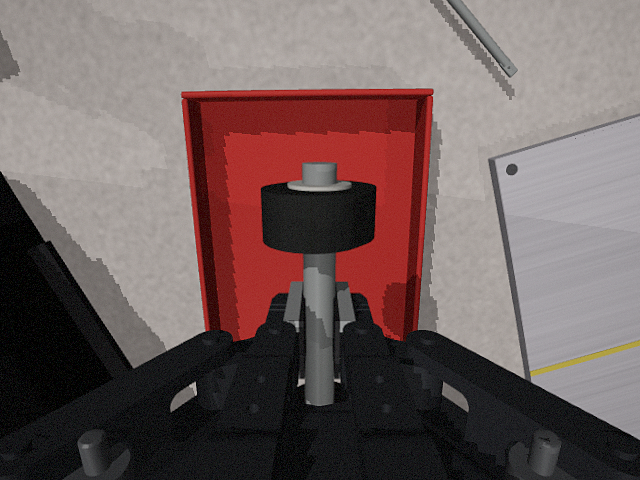

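View pics/s11.png

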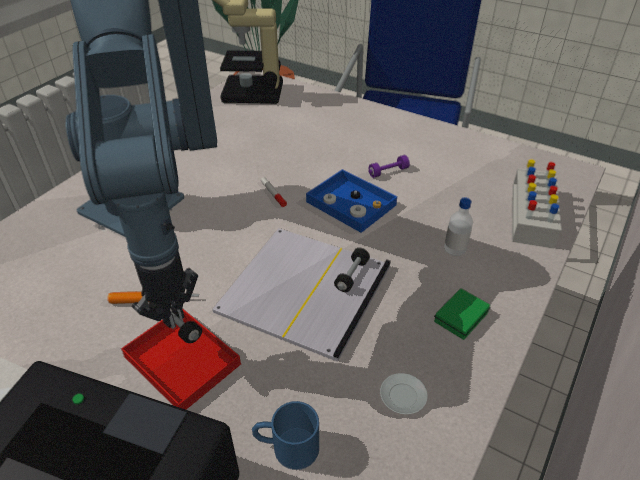

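Roller centred over the tray and aligned with its long side. Lower.

```bash
python3 -m handwheel '[[0.02,-0.04,0.25,0,0,0],[0.02,-0.04,0.5,0,0,0],[0.02,-0.04,0.7,0,0,0],[0.02,-0.04,0.85,0,0,0],[0.02,-0.04,0.95,0,0,0],[0.02,-0.04,1,0,0,0],[0.02,-0.04,1,0,0,0]]'
python3 -m handwheel '[[0,0,0.02,0,0,0],[0,0,0.04,0,0,0],[0,0,0.04,0,0,0]]'
```

```text
clock: 14.87
ee_pos: [0.4622, -0.3083, 0.0143]
ee_rot: [[-0.983, 0.186, -0.001], [0.186, 0.983, 0.001], [0.002, 0.001, -1.0]]
ft_force: [-0.6, -0.3, -1.9]
gripper_width: 0.0099
clock: 15.12
ee_pos: [0.4627, -0.3096, 0.0119]
ee_rot: [[-0.983, 0.186, 0.001], [0.186, 0.983, -0.001], [-0.001, -0.001, -1.0]]
ft_force: [0.1, 0.5, -1.3]
gripper_width: 0.0097
```

```bash
python3 -m handwheel '[[0,0,0.02,0,0,0],[0,0,0.04,0,0,0],[0,0,0.04,0,0,0]]'
python3 -m handwheel '[[0,0,0,0,0,0],[0,0,0,0,0,0],[0,0,0,0,0,0],[0,0,0,0,0,0],[0,0,0,0,0,0],[0,0,0,0,0,0]]' 0
python3 - <<'E'
from h import *
c=robot.camera("wrist"); save(c,"w12")
E
```

```text
clock: 15.37
ee_pos: [0.4625, -0.3095, 0.0075]
ee_rot: [[-0.983, 0.186, 0.001], [0.186, 0.983, -0.001], [-0.001, -0.001, -1.0]]
ft_force: [0.2, 0.5, -1.6]
gripper_width: 0.0103
clock: 15.87
ee_pos: [0.4622, -0.3092, 0.0073]
ee_rot: [[-0.983, 0.186, 0.0], [0.186, 0.983, 0.0], [-0.0, 0.0, -1.0]]
ft_force: [1.0, -0.0, 0.2]
gripper_width: 0.0425
```

View pics/w12.png

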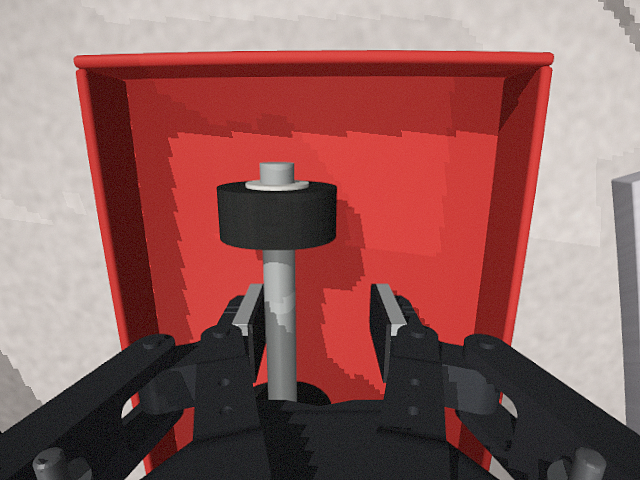

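Released. The roller rolled onto a flatter side, toward the left finger. Centre on it, let it settle, then lift.

```bash
python3 -m handwheel '[[0,-0.06,0,0,0,0],[0,-0.12,0,0,0,0],[0,-0.12,0,0,0,0],[0,-0.12,0,0,0,0],[0,-0.12,0,0,0,0],[0,-0.12,0,0,0,0]]'
python3 - <<'E'
from h import *
c=robot.camera("wrist"); save(c,"w13")
E
```

```text
clock: 16.42
ee_pos: [0.4599, -0.3209, 0.0072]
ee_rot: [[-0.983, 0.186, -0.0], [0.186, 0.983, 0.0], [0.0, 0.0, -1.0]]
ft_force: [-1.1, -0.1, -0.6]
gripper_width: 0.0426
```

View pics/w13.png

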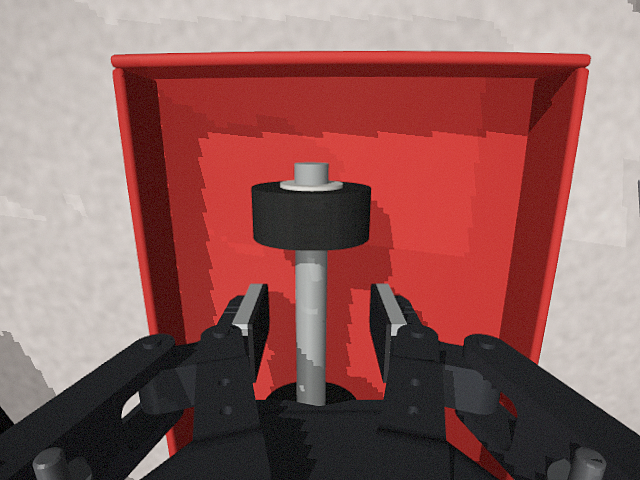

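The roller is free between the fingers at column 312. Lift clear.

```bash
python3 -m handwheel '[[0,0,-0.2,0,0,0],[0,0,-0.5,0,0,0],[0,0,-0.8,0,0,0],[0,0,-1,0,0,0],[0,0,-1,0,0,0]]'
python3 -m handwheel '[[0.2,0,-0.2,0,0,0],[0.5,0,-0.4,0,0,0],[0.7,0,-0.6,0,0,0],[0.7,0,-0.6,0,0,0],[0.7,0,-0.6,0,0,0],[0.7,0,-0.6,0,0,0]]'
python3 - <<'E'
from h import *
s=robot.state(); c=robot.camera("scene"); save(c,"s14"); T=ext(c)
for r in robot.cut_out("scene","roller_a_axis"):
    p=regpts(c,r["region"],T); print(round(r["p"],2),np.round(r["location"]),np.median(p,0).round(3))
c=robot.camera("top"); T=ext(c); save(c,"t14")
for r in robot.cut_out("top","roller_a_axis"):
    p=regpts(c,r["region"],T); print(round(r["p"],2),np.round(r["location"]),np.median(p,0).round(3))
E
```

```text
clock: 16.88
ee_pos: [0.4623, -0.3231, 0.1122]
ee_rot: [[-0.983, 0.185, 0.006], [0.185, 0.983, -0.006], [-0.007, -0.005, -1.0]]
ft_force: [-0.4, -0.5, 0.1]
gripper_width: 0.0425
clock: 17.38
ee_pos: [0.3914, -0.3079, 0.1667]
ee_rot: [[-0.983, 0.186, 0.0], [0.186, 0.983, 0.0], [-0.0, 0.0, -1.0]]
ft_force: [0.1, 0.4, -0.5]
gripper_width: 0.0431
0.78 [177. 362.] [ 0.471 -0.328  0.029]
0.59 [485. 254.] [ 0.49  -0.323  0.03 ]
```

View pics/s14.png

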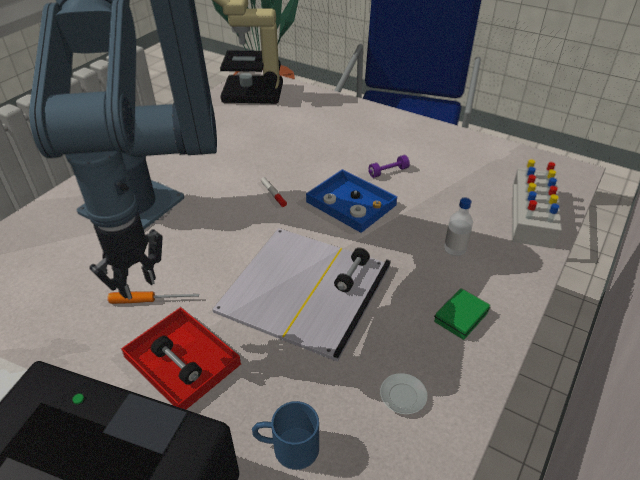

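View pics/t14.png

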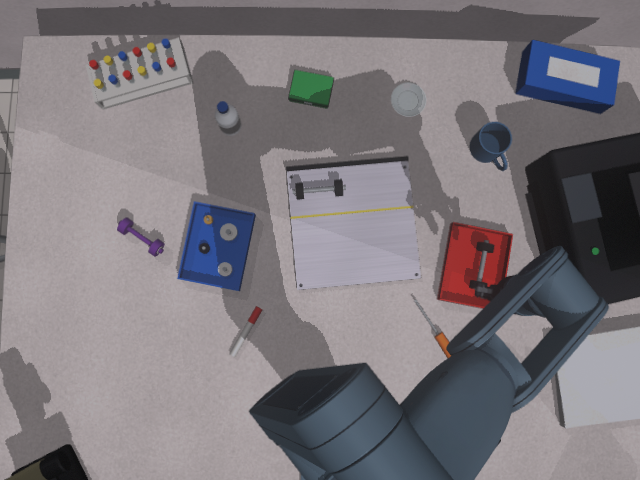

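The oval roller lies in the red tray, the round one lies on the plate past the line at (318,187), and the arm is clear. Hand in.

```bash
python3 -c "
from bench import robot
print(robot.close_job(), robot.state()['clock'])"
```

```text
the job is handed in; nothing more can be done
the job is handed in; nothing more can be done
```

I rolled both rollers past the yellow line. The one that rocks is now in the red tray, and the true one is still on the plate beyond the line. I handed in at about 17.5 s; no verdict is reported.

- **True roller (left):** its tyre tops stayed about 40.5 mm above the plate for the whole roll. I never lifted it, and it stopped about 83 mm beyond the plate's centre.
- **Rocking roller (right):** its tyre tops went from 37 to 42.5 to 38 mm as it rolled. It stopped about 67 mm beyond the plate's centre, then rolled back about 12 mm as I moved to grip it. It stayed past the line. When released in the tray it rolled about 13 mm onto a flatter side.
- **Last checks:** the final scene and top pictures show the rocking roller in the red tray, near its centre. The true one is between the line and the stop bar. The gripper is open and touches nothing, and no force reading at the end of a move was above about 3 N.
- **What the detector missed:** in the final pictures the network reported only the roller in the tray. I confirmed the one on the plate by eye.

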